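# Weigh a tray of bark blanks on the hand scale

## Robot

A 6-joint arm with a two-finger parallel gripper is mounted at the origin on the work surface. World frame = base frame: x ahead of the robot, y to its left, z up, the work surface at z = 0. Lengths are in m, angles in rad, forces in N, time in s.
With the tool pointing down it reaches from about 0.4 to 0.825 m from the base axis. Payload 7 kg.
Tool frame: the origin (TCP) lies midway between the tips of the shut fingers; the grasp point (between the pads) lies 19 mm behind it; z points along the fingers, y is the line along which they close (so a half turn about z gives the same grasp; the last joint's range is limited). The gripper opens to 88 mm and grips with 3 to 60 N. Pads are 19 mm wide; open, the fingers measure 130 mm over their backs; the gripper's body (78 mm by 193 mm) begins 47 mm behind the grasp point.
Start: joints at [-0.984, 0.359, 0.012, 0, -1.224, -0.288], TCP at [0.199, -0.645, 0.227] pointing down, gripper open.
Joint ranges: [-3.07, 3.07], [-1.43, 2.12], [-1.02, 1.25], [-3.03, 1.67], [-3.05, -0], [-3.03, 3.03]. Speed limits (rad/s): [2.39, 2.39, 3.01, 3.14, 3.14, 3.14].

## Interface

Orientations are given as [roll, pitch, yaw] about the fixed x, y, z axes, in that order (R = Rz(yaw) Ry(pitch) Rx(roll)).
In Python, from station import arm gives the robot as it stands. The module is installed in compiled form; this text tells all that it offers.
- The arm moves only by the tool carry_out, never from a script. Its argument "commands" is a list of rows, each a list of 4 numbers: the shift along the world's x, y, z in units of 50 mm (1.0 is 50 mm), then the turn about the world's z in units of 6 degrees (1.0 is 6 degrees). A call has exactly 10 rows; each row is the pose to reach, as a shift and turn from the pose commanded when the call began; what a row does not reach only later rows make up. A row lasts 1/8 s, in which the tool goes at most 62.5 mm and 10.7 degrees, less where a joint would pass 70% of its speed; a pose out of reach is approached as far as the arm can. A call with a gripper value outside its range is refused whole. "claw" is the closure, from 0 (fully open) to 1 (shut), set as the call begins (left out, the last holds). The fingers move at their own pace and stop on an object; "force" is the grip in N (left out, the last holds). Time passes only in rows, so rows that repeat a pose let the fingers close, or fill a call up. It gives the time, the measured TCP pose, the force, the opening and the grip force at its end, in the units of the state.
- arm.get_state(): the state, without advancing time (a new reading comes with each control period).
- arm.grab_frame(name): name is "side" or "top"; returns a dict with "pixels" (420x560x3 uint8, red, green, blue), "fx", "fy", "cx", "cy" (pixels), "eye" and "orientation" of the camera in the world. Camera axes: x right, y down, z forward; pixel columns grow to the right and rows downward; lengths in m; the calibration is good to about 2 mm. A picture is of the moment at which its call begins. There is no depth.
- arm.job_done(): hands the job in; it is judged then, once.
Trained networks look in a picture, given as the dict that the camera call returned (one of the last four; its "shot" number tells which), for a name from the list of things; names that differ only in an ending like _2 or _b are one class to them, and where a whole thing is asked for, a point or a joint stands for the part that bears it (a point fixed in the world has none). Each returns a list of dicts, best first, with "conf" (0 to 1); they miss things now and then, are a little off and sometimes report something else, mostly with a low value. They report only what shows in the picture. A call takes as long as a camera call. They do not tell look-alikes from the thing itself.
- arm.regions_of(picture, query): "pixels" (420x560 bool, what is visible of it) and "uv" ([column, row] in pixels, amid what is visible of it).
- arm.mark_of(picture, query): "uv" ([column, row] in pixels: a listed point, or the origin of a listed thing).
The state is a dict: "t": time; "q": joint angles; "qd": joint speeds; "joint_efforts": joint torques, N m; "eef_pos": TCP position; "ee_rot": TCP orientation; "force": force on the tool from outside, world axes, zero at the start; "moment": the same for the moment, N m; "width": finger opening in m; "gripper_force": force on a finger pad.
Only numpy, scipy, OpenCV 4.12 (cv2) and the standard library are available. Lean on these libraries where they do the work, as an engineer would, in place of code of your own. Each camera call takes 0.05 s, during which the arm holds its last target. There are 200 camera calls.

## Task

Weigh the plywood tray: take the orange hand scale out of its blue holder, catch the tray's red bail with its hook, lift the tray straight up until it hangs clear with one to three centimetres of air under it, and hold it still for about two seconds to read the weight. Feel for the bail gently, never raise the tray more than four centimetres, drag it along its cardboard pad or overload the scale. Then set it softly back on its pad, unhook, put the scale back in its holder, and leave everything else alone.

Things in the scene. Friction and masses are not known exactly. Their poses are not given: they have to be found in the camera images.
- scale_grip (a point): Grip centre of the loose hand scale, an upright orange slab with white front strip, 46 mm (x) x 26 mm (y, the width to grip) x 76 mm high. On the centre line, 29 mm below the slab's top, 47 mm above the black flange below it, and 135 mm above the table at the start. Axes are the scale's: z up, x the side to which the hook is open.
- hook_seat (a point): Where a bar rests in the steel hook: on the scale's centre line, 109 mm below scale_grip unloaded. The hook is a J of 6 mm round steel in the scale's xz plane: back 13 mm to -x of this point, tip 13 mm to +x (centre lines), tip's end 12 mm above this point, underside 6 mm below it. Open to +x: a bar enters sideways 15 to 37 mm above this point, and sinks to it as the scale is raised.
- hook (a joint): Pull-out of the hook from the scale, m, 0 unloaded and growing as the hook is drawn down, end stop at 0.12. A spring of 80 N/m: 10 mm of pull-out is 0.8 N (about 82 g); a red pointer slides down the white strip with it, off its lower end beyond 60 mm. The hook's own weight draws it 2.5 mm. The tray draws it out by 38 to 99 mm, depending on its unknown weight.
- holder: Fixed blue holder standing on the table, an open-topped upright sleeve 66 x 48 mm outside, 80 mm high, walls 6 mm (opening 54 x 36 mm, 5 mm of play around the scale's plug), on a foot 100 x 90 x 6 mm; origin under its centre, its x and y the scale's at the start. The scale goes straight up out of it (at least 65 mm) and straight down into it.
- tray_center (a point): Centre (half-way up) of the loose open plywood tray of bark blanks, 110 mm (x) x 150 mm (y) x 45 mm high, 0.3 to 0.8 kg (unknown); starts on the pad, this point 26.5 mm above the table. Axes: the tray's own, z up. The bail hinges about a line along the tray's y, over this point by 15.5 mm. See tray for the bail.
- tray: Same tray, origin at its underside's centre. Bail: red 6 mm bar, straight from y -32 to 32 mm, 55 mm from the hinge line, sloping to the ends at y +-81. Its lean is NOT reported: up to 0.6 rad from upright to the tray's +x or -x (bar up to 31 mm off centre, 60.5 to 70.5 mm above tray_center). Slight friction keeps it there (about 0.4 N at the bar moves it); it stops at 0.8 rad.
- pad: Fixed cardboard pad under the tray, 150 mm (x) x 190 mm (y) x 4 mm thick; origin under its centre, at the table top. The tray starts within 6 mm of its centre.
- scale: The whole scale, 0.24 kg; origin on its centre line at the underside of the black flange (70 x 50 x 8 mm), 55 mm below scale_grip; the flange rests on the holder's rim. Under it a plug (44 x 26 mm, 14 mm deep), then the hook.
- flask: Bystander: standing steel vacuum flask, 68 mm across, 205 mm high, black cap; origin under its centre.
- knife: Bystander: work knife with red and black handle lying on the table, 190 mm long along its x, 18 mm high; origin on the table near the blade's root.
- cup: Bystander: steel flask cup, 66 mm across, 50 mm high; origin under its centre.
- blanks: Bystander: stack of bark blanks, about 120 x 100 x 35 mm; origin under its centre.
Mind the look-alikes: they are no part of the job. What is shaped like the scale but green is not meant. Of the things shaped like the holder, the blue one is meant.

How it is judged:
By the outcome, as a careful person would: the job done as asked, in the order asked, and still so for the second after the job is handed in, with the robot touching nothing.
It also fails if it takes over 64 s, if anything falls off the work surface, if the arm or the gripper's body presses on something with over 40 N, if the wrist force passes 120 N, or if a joint passes its speed limit or range.

## Working session

There is one attempt and no reset: what is moved stays moved. The work goes in short steps, Python scripts to look and compute and a tool call to move; the robot and the scene stay as the last step left them, time stands still between calls to the robot, and variables do not carry over. Pictures are saved under pics/ and viewed, at most 10 in all, crops included, and the job is handed in when it is done.

Besides the shell and the picture viewer there is one more tool, called after "Call:" as name(argument=value, ...), one argument or row to a line, values as JSON. carry_out: Moves the arm, as the interface text tells. Its arguments: {"type":"object","properties":{"commands":{"type":"array","items":{"type":"array","items":{"type":"number"}}},"claw":{"type":"number"},"force":{"type":"number"}},"required":["commands"]}

```bash
mkdir -p pics; cat > h.py <<'E'
import numpy as np, cv2
from station import arm
from scipy.spatial.transform import Rotation as R
def rot(f):
    o=np.array(f["orientation"],float)
    return o if o.shape==(3,3) else R.from_euler('xyz',o).as_matrix()
def ray(f,uv):
    d=np.array([(uv[0]-f["cx"])/f["fx"],(uv[1]-f["cy"])/f["fy"],1.]); d=rot(f)@d
    return np.array(f["eye"],float),d
def atz(f,uv,z):
    e,d=ray(f,uv); return e+d*(z-e[2])/d[2]
def tri(f1,u1,f2,u2):
    A=[];b=[]
    M=np.zeros((3,3));v=np.zeros(3)
    L=[ray(f1,u1),ray(f2,u2)]
    for e,d in L:
        d=d/np.linalg.norm(d);P=np.eye(3)-np.outer(d,d);M+=P;v+=P@e
    p=np.linalg.solve(M,v)
    return p,[np.linalg.norm(np.cross(p-e,d/np.linalg.norm(d))) for e,d in L]
def proj(f,p):
    c=rot(f).T@(np.array(p)-np.array(f["eye"])); return np.array([f["fx"]*c[0]/c[2]+f["cx"],f["fy"]*c[1]/c[2]+f["cy"]])
def save(f,n,box=None,k=1):
    im=np.ascontiguousarray(f["pixels"][:,:,::-1])
    if box: im=im[box[1]:box[3],box[0]:box[2]]
    cv2.imwrite("pics/"+n,cv2.resize(im,None,fx=k,fy=k,interpolation=cv2.INTER_CUBIC))
E
python3 - <<'E'
from h import *
np.set_printoptions(precision=3,suppress=True)
F={n:arm.grab_frame(n) for n in("side","top")}
for n,f in F.items():
    save(f,n+"0.png"); print(n,f["eye"],f["orientation"],f["fx"],f["cx"])
    for q in("scale_grip","hook_seat","holder","tray_center","tray","pad","flask","knife","cup","blanks"):
        print(q,[(np.round(m["uv"],1).tolist(),round(m["conf"],2)) for m in arm.mark_of(f,q)][:4])
print(arm.get_state())
E
```

```text
side [-0.554  0.453  1.063] [-2.228 -0.009 -1.915] 528.2191552184369 266.2536872704324
scale_grip [([219.0, 207.5], 0.69), ([253.2, 244.1], 0.59)]
hook_seat [([254.2, 274.7], 0.36)]
holder [([225.5, 245.3], 0.95), ([202.7, 288.3], 0.64)]
tray_center []
tray []
pad [([300.3, 279.4], 0.16)]
flask [([250.4, 194.2], 0.74), ([137.4, 242.8], 0.64)]
knife [([301.9, 278.3], 0.67)]
cup []
blanks [([140.8, 243.7], 0.67)]
top [0.407 0.031 1.048] [-2.944  0.009 -1.563] 407.1168044791705 276.54035623457924
scale_grip [([218.5, 202.3], 0.96), ([238.4, 269.7], 0.76), ([429.7, 175.6], 0.64)]
hook_seat []
holder [([187.8, 265.6], 0.84), ([228.9, 217.3], 0.75)]
tray_center [([358.7, 229.0], 0.67)]
tray [([357.9, 233.1], 0.85)]
pad []
flask [([285.4, 135.5], 0.57)]
knife [([290.3, 294.2], 0.77)]
cup [([426.4, 175.5], 0.65)]
blanks [([137.2, 184.4], 0.9)]
{'t': 1.1, 'q': array([-0.984,  0.359,  0.012, -0.   , -1.224, -0.288]), 'qd': array([ 0.001,  0.002, -0.   , -0.001,  0.001, -0.   ]), 'joint_efforts': array([  0.   , -58.24 ,  29.331,   7.003,   0.013,  -0.   ]), 'eef_pos': array([ 0.199, -0.645,  0.227]), 'ee_rot': array([-3.142,  0.   , -2.843]), 'force': array([-0.096,  0.339,  0.774]), 'moment': array([0.017, 0.04 , 0.009]), 'gripper_force': 0.0, 'width': 0.08741940150958832}
```

```bash
python3 -c "
import cv2,numpy as np
cv2.imwrite('pics/both.png',cv2.resize(np.vstack([cv2.imread('pics/side0.png'),cv2.imread('pics/top0.png')]),None,fx=.71,fy=.71,interpolation=cv2.INTER_AREA))"
```

```text
(no output)
```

View pics/side0.png

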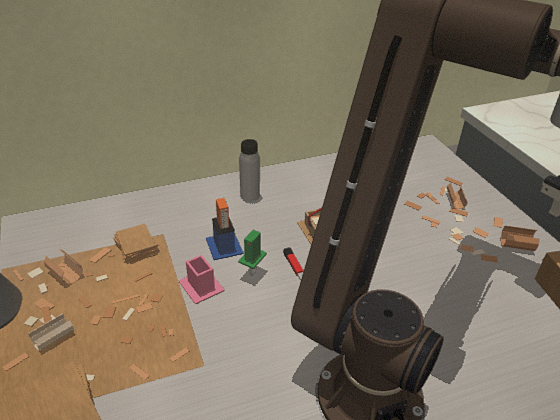

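View pics/top0.png

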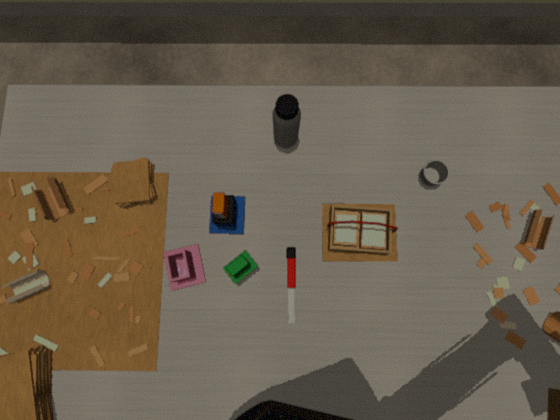

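The side view shows the orange scale in the blue holder at (222,212) and (224,245). The green look-alike is at (253,245) and the pink holder at (202,280). In the top view, orange/blue is at (220,203)/(228,215), green at (240,267), pink at (184,267), and the tray with its red bail at (360,230). The orange scale and blue holder fit the description; I'll confirm them in one crop.

```bash
python3 - <<'E'
from h import *
np.set_printoptions(precision=4,suppress=True)
S=arm.grab_frame("side");T=arm.grab_frame("top")
a=cv2.resize(S["pixels"][180:270,190:290,::-1],(400,360),interpolation=cv2.INTER_CUBIC)
b=cv2.resize(T["pixels"][180:270,195:295,::-1],(400,360),interpolation=cv2.INTER_CUBIC)
c=cv2.resize(T["pixels"][195:270,310:410,::-1],(320,240),interpolation=cv2.INTER_CUBIC)
c=cv2.convertScaleAbs(cv2.copyMakeBorder(c,0,0,0,480,0),alpha=1.3)
cv2.imwrite("pics/crop.png",np.vstack([np.hstack([a,b]),c]))
print("top axes", [proj(T,p) for p in([.5,0,0],[.6,0,0],[.5,.1,0])])
def col(f,lo,hi,box):
    h=cv2.cvtColor(f["pixels"],cv2.COLOR_RGB2HSV);m=cv2.inRange(h,lo,hi);k=np.zeros_like(m);k[box[1]:box[3],box[0]:box[2]]=255;return m&k
# blue foot at z=.006, in top
m=col(T,(105,120,40),(125,255,255),(195,185,260,245))
ys,xs=np.nonzero(m);P=np.array([atz(T,(x,y),.006)[:2] for x,y in zip(xs,ys)])
r=cv2.minAreaRect((P*1000).astype(np.float32));print("foot",r)
m=col(T,(5,170,120),(18,255,255),(205,185,240,225))
ys,xs=np.nonzero(m);P=np.array([atz(T,(x,y),.164)[:2] for x,y in zip(xs,ys)]);print("orange top",cv2.minAreaRect((P*1000).astype(np.float32)),xs.mean(),ys.mean())
print("tri grip",tri(S,arm.mark_of(S,"scale_grip")[0]["uv"],T,arm.mark_of(T,"scale_grip")[0]["uv"]))
print("grip top@.135",atz(T,arm.mark_of(T,"scale_grip")[0]["uv"],.135),"holder",[ (x["conf"],x["uv"],atz(T,x["uv"],0)) for x in arm.mark_of(T,"holder")])
print("holder side",[ (x["conf"],atz(S,x["uv"],0)) for x in arm.mark_of(S,"holder")])
print("tray",[atz(T,x["uv"],.0265) for x in arm.mark_of(T,"tray_center")],[atz(T,x["uv"],.004) for x in arm.mark_of(T,"tray")])
for q,z in(("pad",.004),("tray",.049),("tray_center",.049)):
  for x in arm.regions_of(T,q)[:1]:
    ys,xs=np.nonzero(x["pixels"]);P=np.array([atz(T,(u,v),z)[:2] for u,v in zip(xs,ys)]);print(q,x["conf"],cv2.minAreaRect((P*1000).astype(np.float32)))
m=col(T,(0,150,60),(4,255,255),(315,200,405,265))|col(T,(170,150,60),(180,255,255),(315,200,405,265))
ys,xs=np.nonzero(m)
for x in range(xs.min(),xs.max()+1,6): 
  if (xs==x).any(): print(x,ys[xs==x].mean(),atz(T,(x,ys[xs==x].mean()),.093)[:2])
E
```

```text
top axes [array([292.4545, 247.742 ]), array([292.4616, 209.4498]), array([253.5476, 247.4672])]
foot ((583.8858032226562, 170.44586181640625), (87.06066131591797, 95.22026062011719), 89.71006774902344)
orange top ((585.6456909179688, 170.0392608642578), (41.267940521240234, 22.288610458374023), 1.927635908126831) 217.90049751243782 201.89054726368158
tri grip (array([0.4457, 0.1275, 0.1179]), [np.float64(0.0004208095049804867), np.float64(0.0004208095049804789)])
grip top@.135 [0.4451 0.1261 0.135 ] holder [(0.92, [226.8, 215.2], array([0.5837, 0.1715, 0.    ])), (0.63, [188.7, 265.8], array([0.4521, 0.2647, 0.    ]))]
holder side [(0.94, array([0.4472, 0.2735, 0.    ])), (0.73, array([0.5976, 0.1561, 0.    ]))]
tray [array([ 0.5401, -0.1613,  0.0265])] [array([ 0.5467, -0.1685,  0.004 ])]
pad 0.94 ((542.356201171875, -170.67398071289062), (150.19796752929688, 193.4771728515625), 0.4205009639263153)
tray 0.92 ((542.4630126953125, -167.28457641601562), (172.43199157714844, 115.28003692626953), 86.61593627929688)
tray_center 0.95 ((542.8618774414062, -169.7731475830078), (167.59036254882812, 117.37088012695312), 87.04502868652344)
329 223.0 [ 0.5508 -0.0837]
341 222.0 [ 0.5534 -0.1121]
347 222.0 [ 0.5535 -0.1263]
353 222.0 [ 0.5535 -0.1405]
365 222.0 [ 0.5537 -0.1689]
371 223.0 [ 0.5514 -0.1829]
377 223.0 [ 0.5515 -0.1971]
383 224.0 [ 0.5492 -0.2111]
389 226.0 [ 0.5446 -0.2251]
395 227.5 [ 0.5411 -0.239 ]
```

View pics/crop.png

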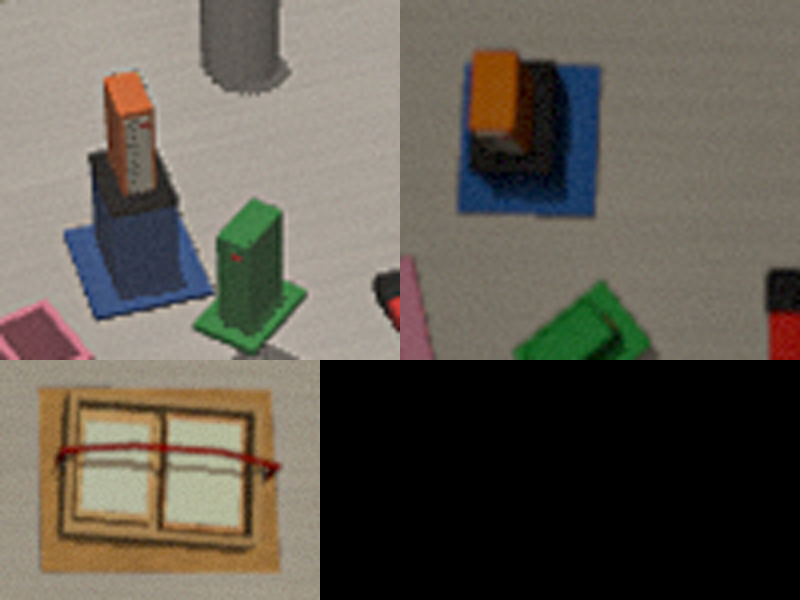

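The crop confirms that the orange scale stands in the blue holder, with its white strip facing world -x. The holder is axis-aligned at about (0.584, 0.1705). The tray is at about (0.542, -0.169), yawed about -3°, with its bail leaning slightly to +x. I'm moving over the scale now.

Call:
carry_out(
  commands=[
    [0.3,0.7,0.2,-0.3],
    [0.7,1.6,0.4,-0.6],
    [1.1,2.5,0.6,-0.9],
    [1.5,3.4,0.6,-1.2],
    [2.0,4.3,0.6,-1.5],
    [2.4,5.2,0.6,-1.8],
    [2.9,6.1,0.6,-2.1],
    [3.3,7.0,0.6,-2.4],
    [3.7,7.9,0.6,-2.6],
    [4.1,8.8,0.6,-2.85],
  ],
  claw=0,
  force=45,
)

```text
t: 2.95
eef_pos: [0.4041, -0.2036, 0.257]
ee_rot: [-3.141, 0.001, 3.141]
force: [-0.0, -0.7, 0.1]
width: 0.0876
gripper_force: 0.0
```

Call:
carry_out(
  commands=[
    [0.4,0.9,0,0],
    [0.8,1.8,0,0],
    [1.2,2.7,0,0],
    [1.6,3.6,0,0],
    [2.0,4.5,0,0],
    [2.5,5.4,0,0],
    [2.9,6.2,0,0],
    [3.3,7.0,0,0],
    [3.6,7.5,0,0],
    [3.6,7.5,0,0],
  ],
)

```text
t: 4.2
eef_pos: [0.5842, 0.1715, 0.2557]
ee_rot: [-3.141, -0.001, -3.14]
force: [-1.1, -0.7, -0.1]
width: 0.0877
gripper_force: 0.0
```

```bash
python3 - <<'E'
from h import *
np.set_printoptions(precision=4,suppress=True)
s=arm.get_state();print(s["t"],s["eef_pos"],s["ee_rot"],s["force"],s["q"])
S=arm.grab_frame("side");T=arm.grab_frame("top")
print("grip side",[(x["conf"],x["uv"],atz(S,x["uv"],.135)) for x in arm.mark_of(S,"scale_grip")])
print("holder",[ (x["conf"],atz(S,x["uv"],0)) for x in arm.mark_of(S,"holder")])
for n,z in(("tray_center",.0265),("tray",.004)): 
  a=arm.mark_of(S,n);b=arm.mark_of(T,n)
  print(n,[(x["conf"],atz(S,x["uv"],z)) for x in a],[(x["conf"],atz(T,x["uv"],z)) for x in b])
  if a and b: print(tri(S,a[0]["uv"],T,b[0]["uv"]))
a=cv2.resize(S["pixels"][180:270,180:280,::-1],(400,360),interpolation=cv2.INTER_CUBIC)
c=cv2.resize(S["pixels"][185:275,300:400,::-1],(400,360),interpolation=cv2.INTER_CUBIC)
cv2.imwrite("pics/c2.png",np.hstack([a,c]))
E
```

```text
4.2 [0.5842 0.1715 0.2557] [-3.141  -0.0009 -3.1397] [-1.0597 -0.6816 -0.0883] [ 0.606   0.2344 -0.0956 -0.     -1.2418 -2.1749]
grip side [(0.95, [219.3, 208.9], array([0.6004, 0.1726, 0.135 ])), (0.85, [253.8, 245.6], array([0.4212, 0.1296, 0.135 ]))]
holder [(0.96, array([0.5964, 0.1636, 0.    ])), (0.81, array([0.4549, 0.2752, 0.    ]))]
tray_center [(0.7, array([0.5614, 0.1712, 0.0265]))] [(0.91, array([ 0.5454, -0.1579,  0.0265]))]
(array([0.5537, 0.0102, 0.0473]), [np.float64(0.1622230674953205), np.float64(0.1622230674953205)])
tray [] [(0.91, array([ 0.5444, -0.1656,  0.004 ]))]
```

View pics/c2.png

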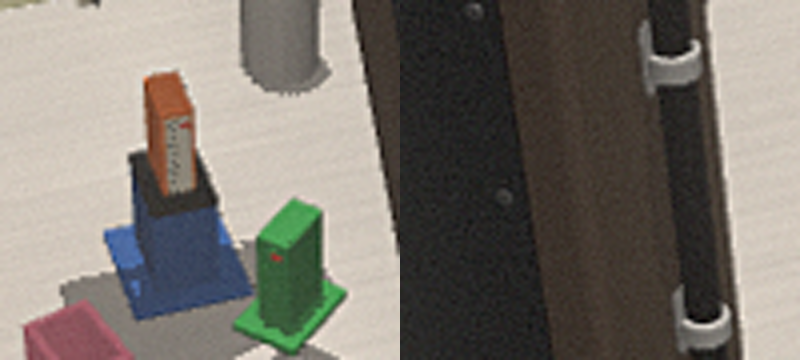

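The side crop again shows the orange scale in the blue holder, with its strip facing -x at crop position (178,155). Nothing is in the way, so I'll descend and grip.

Call:
carry_out(
  commands=[
    [0,0,-0.4,0],
    [0,0,-0.9,0],
    [0,0,-1.4,0],
    [0,0,-1.8,0],
    [0,0,-2.2,0],
    [0,0,-2.5,0],
    [0,0,-2.7,0],
    [0,0,-2.8,0],
    [0,0,-2.8,0],
    [0,0,-2.8,0],
  ],
)

```text
t: 5.85
eef_pos: [0.584, 0.1701, 0.1172]
ee_rot: [3.141, 0.001, -3.141]
force: [0.0, 0.1, 0.8]
width: 0.0877
gripper_force: 0.0
```

Call:
carry_out(
  commands=[
    [0,0,0,0],
    [0,0,0,0],
    [0,0,0,0],
    [0,0,0,0],
    [0,0,0,0],
    [0,0,0,0],
    [0,0,0,0],
    [0,0,0,0],
    [0,0,0,0],
    [0,0,0,0],
  ],
  claw=1,
  force=45,
)

```text
t: 7.1
eef_pos: [0.5836, 0.1698, 0.1165]
ee_rot: [-3.142, -0.0, -3.141]
force: [-1.1, -0.8, -0.1]
width: 0.026
gripper_force: 44.8
```

Call:
carry_out(
  commands=[
    [0,0,0.2,0],
    [0,0,0.4,0],
    [0,0,0.7,0],
    [0,0,1.0,0],
    [0,0,1.3,0],
    [0,0,1.6,0],
    [0,0,1.9,0],
    [0,0,2.2,0],
    [0,0,2.2,0],
    [0,0,2.2,0],
  ],
)

```text
t: 8.35
eef_pos: [0.5833, 0.1699, 0.226]
ee_rot: [-3.141, -0.001, -3.141]
force: [-0.7, 0.5, -1.7]
width: 0.0257
gripper_force: 44.8
```

```bash
python3 - <<'E'
from h import *
np.set_printoptions(precision=4,suppress=True)
s=arm.get_state();print(s["t"],s["eef_pos"],s["force"],s["width"])
S=arm.grab_frame("side");T=arm.grab_frame("top")
for q in("hook_seat","scale_grip"):
  for f in(S,T): print(q,[(round(x["conf"],2),x["uv"]) for x in arm.mark_of(f,q)],proj(f,s["eef_pos"]+np.array([0,0,.019-.111*(q=="hook_seat")])))
m=arm.mark_of(T,"holder");print([(x["conf"],atz(T,x["uv"],0)) for x in m])
a=cv2.resize(S["pixels"][150:270,170:270,::-1],(400,480),interpolation=cv2.INTER_CUBIC)
b=cv2.resize(T["pixels"][150:270,180:280,::-1],(400,480),interpolation=cv2.INTER_CUBIC)
cv2.imwrite("pics/c3.png",np.hstack([a,b]))
E
```

```text
8.35 [0.5833 0.1699 0.226 ] [-0.7064  0.5342 -1.6572] 0.025692342111792405
hook_seat [(0.52, [255.0, 273.9]), (0.46, [221.5, 210.3])] [221.893  212.5055]
hook_seat [(0.48, [355.4, 232.2])] [219.9885 205.5593]
scale_grip [(0.61, [221.4, 180.0]), (0.6, [252.9, 247.1])] [220.1375 180.2451]
scale_grip [(0.8, [236.7, 269.5]), (0.47, [213.1, 194.3])] [212.0236 195.1061]
[(0.92, array([0.5869, 0.1638, 0.    ])), (0.7, array([0.4516, 0.2701, 0.    ]))]
```

View pics/c3.png

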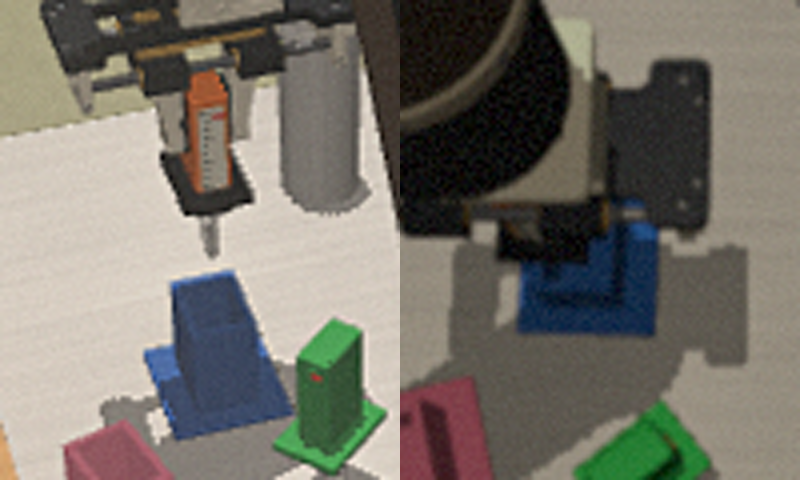

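The scale is out: the hook points down at crop position (210,240), about (222,210) in the side picture, and the blue sleeve is empty. The hook is seen edge-on, so I'll turn the scale 90° to see which side opens.

Call:
carry_out(
  commands=[
    [0,-0.1,0.1,1.7],
    [0,-0.3,0.2,3.4],
    [0,-0.5,0.3,5.1],
    [0,-0.7,0.3,6.8],
    [0,-0.9,0.3,8.5],
    [0,-1,0.3,10.2],
    [0,-1,0.3,11.9],
    [0,-1,0.3,13.5],
    [0,-1,0.3,15],
    [0,-1,0.3,15],
  ],
)

```text
t: 9.95
eef_pos: [0.5836, 0.1199, 0.2415]
ee_rot: [3.141, -0.0, -1.572]
force: [0.6, -1.2, -1.9]
width: 0.0254
gripper_force: 44.8
```

```bash
python3 - <<'E'
from h import *
np.set_printoptions(precision=4,suppress=True)
s=arm.get_state();print(s["t"],s["eef_pos"],s["ee_rot"],s["force"])
S=arm.grab_frame("side");T=arm.grab_frame("top")
u,v=proj(S,s["eef_pos"]+np.array([0,0,-.07])).astype(int);print(u,v)
a=cv2.resize(S["pixels"][v-45:v+25,u-35:u+35,::-1],(420,420),interpolation=cv2.INTER_CUBIC)
b=cv2.resize(T["pixels"][195:270,310:410,::-1],(380,285),interpolation=cv2.INTER_CUBIC);b=cv2.copyMakeBorder(b,0,135,0,0,0)
cv2.imwrite("pics/c4.png",np.hstack([a,b]))
# tray geometry from top
for q,z in(("pad",.004),("tray",.049),("tray",.049)):
  for x in arm.regions_of(T,q)[:1]:
    ys,xs=np.nonzero(x["pixels"]);P=np.array([atz(T,(u,v),z)[:2] for u,v in zip(xs,ys)]);print(q,x["conf"],cv2.minAreaRect((P*1000).astype(np.float32)))
h=cv2.cvtColor(T["pixels"],cv2.COLOR_RGB2HSV);m=(cv2.inRange(h,(0,140,50),(5,255,255))|cv2.inRange(h,(168,140,50),(180,255,255)))
for x in range(325,400,5):
  ys=np.nonzero(m[205:260,x])[0]+205
  if len(ys): print(x,ys.mean(),atz(T,(x,ys.mean()),.095)[:2])
E
```

```text
9.95 [0.5836 0.1199 0.2415] [ 3.1414 -0.0001 -1.5716] [ 0.6023 -1.2494 -1.9063]
238 198
pad 0.65 ((540.95947265625, -170.34963989257812), (147.63900756835938, 190.19573974609375), 0.3480094075202942)
tray 0.75 ((542.1619873046875, -169.57870483398438), (172.4799346923828, 114.30133056640625), 86.01766204833984)
tray 0.75 ((542.1619873046875, -169.57870483398438), (172.4799346923828, 114.30133056640625), 86.01766204833984)
330 223.0 [ 0.5505 -0.0858]
335 222.0 [ 0.553  -0.0977]
340 222.0 [ 0.553  -0.1095]
345 222.0 [ 0.5531 -0.1213]
350 221.5 [ 0.5544 -0.1331]
355 221.5 [ 0.5545 -0.1449]
360 221.5 [ 0.5545 -0.1567]
365 222.0 [ 0.5534 -0.1684]
370 222.5 [ 0.5523 -0.1802]
375 223.0 [ 0.5512 -0.1919]
380 223.5 [ 0.5501 -0.2036]
385 225.0 [ 0.5466 -0.2152]
390 226.0 [ 0.5443 -0.2269]
395 228.0 [ 0.5396 -0.2384]
```

View pics/c4.png

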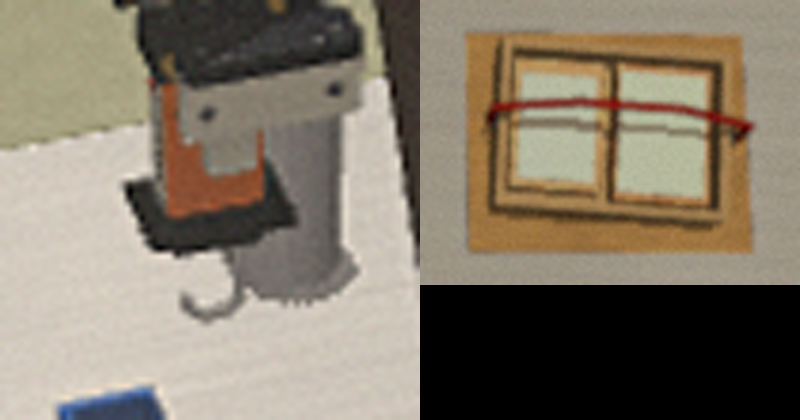

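After the +90° turn, the side crop shows the hook bottom at (212,310), its back on the right at (238,270) and its tip on the left at (185,298). It therefore opened to world +x in its original pose. The bail bar is at about x=0.554 near the middle of the tray, so I'll enter from the -x side. Next I move there and turn back to match the tray's yaw.

Call:
carry_out(
  commands=[
    [-0.1,-0.4,0,-1.6],
    [-0.2,-1.0,0,-3.3],
    [-0.4,-1.7,0,-5.0],
    [-0.6,-2.4,0,-6.7],
    [-0.8,-3.1,0,-8.4],
    [-0.9,-3.8,0,-10.1],
    [-1.1,-4.5,0,-11.8],
    [-1.2,-5.2,0,-13.4],
    [-1.3,-5.74,0,-15.0],
    [-1.3,-5.74,0,-15.7],
  ],
)

```text
t: 11.45
eef_pos: [0.5181, -0.1688, 0.2416]
ee_rot: [-3.141, -0.0, 3.061]
force: [-0.7, -0.2, -2.2]
width: 0.026
gripper_force: 44.8
```

Call:
carry_out(
  commands=[
    [0,0,0,0],
    [0,0,-0.1,0],
    [0,0,-0.3,0],
    [0,0,-0.6,0],
    [0,0,-0.9,0],
    [0,0,-1.2,0],
    [0,0,-1.4,0],
    [0,0,-1.56,0],
    [0,0,-1.56,0],
    [0,0,-1.56,0],
  ],
)

```text
t: 12.7
eef_pos: [0.519, -0.1671, 0.164]
ee_rot: [-3.141, 0.001, 3.069]
force: [-0.1, 0.2, -3.3]
width: 0.0254
gripper_force: 44.8
```

```bash
python3 - <<'E'
from h import *
np.set_printoptions(precision=4,suppress=True)
s=arm.get_state();print(s["t"],s["eef_pos"],s["ee_rot"],s["force"],s["q"])
S=arm.grab_frame("side");T=arm.grab_frame("top")
p=s["eef_pos"]-np.array([0,0,.0925]);print(proj(S,p),proj(T,p))
u,v=proj(S,[.545,-.17,.08]).astype(int)
a=cv2.resize(S["pixels"][v-50:v+40,u-45:u+45,::-1],(400,400),interpolation=cv2.INTER_CUBIC);print(u,v)
b=cv2.resize(T["pixels"][190:280,315:405,::-1],(400,400),interpolation=cv2.INTER_CUBIC)
cv2.imwrite("pics/c5.png",np.hstack([a,b]))
E
```

```text
12.7 [ 0.519  -0.1671  0.164 ] [-3.1415  0.0007  3.0688] [-0.1246  0.1717 -3.2707] [ 0.048   0.1968 -0.3645  0.0002 -1.0088 -1.6918]
[337.9018 218.5927] [362.9546 237.6621]
335 211
```

View pics/c5.png

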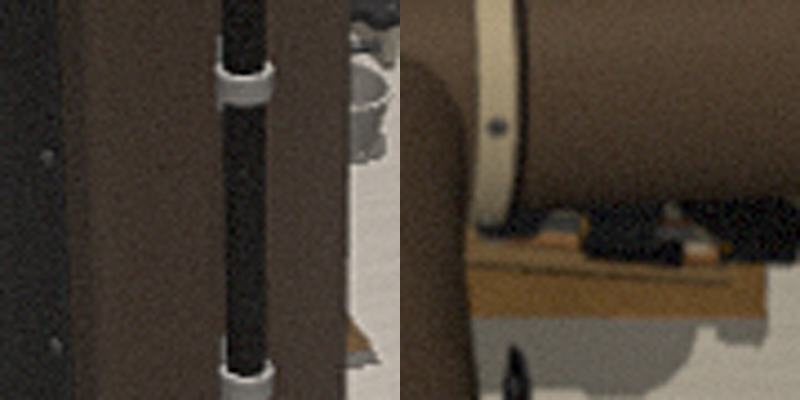

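Both cameras are blocked by the arm here, as the crops show only arm and gripper. I'll enter by the measured positions and feel, after one refinement of the tray centre from the saved picture.

```bash
python3 - <<'E'
from h import *
np.set_printoptions(precision=4,suppress=True)
T=arm.grab_frame("top")
im=cv2.imread("pics/top0.png");h=cv2.cvtColor(im,cv2.COLOR_BGR2HSV)
g=cv2.GaussianBlur(im,(3,3),0)[:,:,2].astype(int)
# column profiles (brightness) across far (+x) and near edges, subpixel from upscaled picture
for x in(340,350,370,380): print(x,"far",g[200:220,x],"near",g[240:264,x])
P=lambda u,v,z:atz(T,(u,v),z)[:2]
for u,v in((331,205),(390.3,211.3)): print("far rim",P(u,v,.049))
for u,v in((328.4,250.3),(389.5,253.4)): print("near foot",P(u,v,.004),P(u,v,.049))
E
```

```text
340 far [119 117 110 109 118 124 118  96  67  62  92 126 140 140 138 138 140 140
 139 137] near [138 138 136 123 102  98 114 124 116  92  69  69  90 113 122 122 120 120
 121 117 113 114 116 118]
350 far [120 119 119 122 125 126 123 112  88  66  72 104 131 141 139 137 137 139
 138 130] near [139 138 137 135 118  94  95 115 123 108  81  60  65  87 107 115 115 114
 115 114 112 112 117 120]
370 far [120 121 121 119 117 116 118 122 120 102  73  67  93 125 138 140 140 140
 139 138] near [140 140 139 138 138 136 130 114  96 101 112  98  71  66  87 111 119 117
 116 119 123 125 124 121]
380 far [118 120 121 118 116 116 118 120 120 112  90  69  77 108 131 138 140 139
 138 139] near [139 139 138 138 139 138 136 131 114  97 102 109  93  71  72  93 112 120
 120 120 120 121 122 121]
far rim [ 0.6029 -0.0948]
far rim [ 0.5878 -0.2418]
near foot [ 0.4938 -0.0916] [ 0.49   -0.0864]
near foot [ 0.487  -0.2469] [ 0.4836 -0.235 ]
```

Call:
carry_out(
  commands=[
    [0.1,-0.01,0,0],
    [0.2,-0.01,0,0],
    [0.3,-0.02,0,0],
    [0.4,-0.02,0,0],
    [0.5,-0.03,0,0],
    [0.6,-0.04,0,0],
    [0.7,-0.05,0,0],
    [0.76,-0.05,0,0],
    [0.8,-0.05,0,0],
    [0.8,-0.05,0,0],
  ],
)

```text
t: 14.1
eef_pos: [0.5587, -0.1696, 0.1635]
ee_rot: [-3.142, -0.0, 3.069]
force: [-0.0, 0.1, -1.8]
width: 0.026
gripper_force: 44.8
```

Call:
carry_out(
  commands=[
    [0,0,0.05,0],
    [0,0,0.1,0],
    [0,0,0.15,0],
    [0,0,0.2,0],
    [0,0,0.25,0],
    [0,0,0.3,0],
    [-0.1,0.01,0.3,0],
    [-0.2,0.01,0.3,0],
    [-0.3,0.02,0.3,0],
    [-0.3,0.02,0.3,0],
  ],
)

```text
t: 15.35
eef_pos: [0.5433, -0.1686, 0.1787]
ee_rot: [3.142, 0.0, 3.069]
force: [-0.1, 0.8, -2.4]
width: 0.0258
gripper_force: 44.8
```

Call:
carry_out(
  commands=[
    [0,0,0.05,0],
    [0,0,0.1,0],
    [0,0,0.15,0],
    [0,0,0.2,0],
    [0,0,0.25,0],
    [0,0,0.3,0],
    [0,0,0.4,0],
    [0,0,0.5,0],
    [0,0,0.5,0],
    [0,0,0.5,0],
  ],
)

```text
t: 16.6
eef_pos: [0.5437, -0.1686, 0.2035]
ee_rot: [3.142, 0.0, 3.069]
force: [0.9, -0.0, -3.6]
width: 0.0259
gripper_force: 44.8
```

```bash
python3 - <<'E'
from h import *
np.set_printoptions(precision=3,suppress=True)
L=[]
for i in range(6):
    T=arm.grab_frame("top");s=arm.get_state();L.append(np.r_[s["force"],s["moment"]])
print(np.mean(L,0),np.std(L,0),s["eef_pos"],s["t"])
E
```

```text
[ 0.434 -0.052 -3.829 -0.042 -0.143  0.004] [0.418 0.516 0.559 0.027 0.036 0.018] [ 0.544 -0.169  0.203] 16.9
```

The bail is caught: about 1.5 N above tare, matching the expected pull-out. I'm raising in small steps and watching for the force to level off.

Call:
carry_out(
  commands=[
    [0,0,0.06,0],
    [0,0,0.12,0],
    [0,0,0.18,0],
    [0,0,0.24,0],
    [0,0,0.3,0],
    [0,0,0.36,0],
    [0,0,0.4,0],
    [0,0,0.4,0],
    [0,0,0.4,0],
    [0,0,0.4,0],
  ],
)

```text
t: 18.15
eef_pos: [0.5436, -0.1686, 0.2234]
ee_rot: [-3.142, -0.0, 3.069]
force: [-0.8, 0.3, -5.4]
width: 0.0258
gripper_force: 44.8
```

```bash
cat > f.py <<'E'
from h import *
np.set_printoptions(precision=3,suppress=True)
L=[]
for i in range(8):
    T=arm.grab_frame("side" if i==3 else "top");s=arm.get_state();L.append(np.r_[s["force"],s["moment"],s["gripper_force"]])
    if i==3: S=T
z=s["eef_pos"][2]
print(np.mean(L,0),s["eef_pos"],s["t"],"Fz expected if not lifted",-2.35-80*(z-.184-.0025))
d=np.load("p.npy") if False else None
cv2.imwrite("pics/s_%d.png"%(s["t"]*100),T["pixels"][:,:,::-1])
E
python3 f.py
```

```text
[-0.479  0.322 -5.27   0.016  0.226  0.006 44.809] [ 0.544 -0.169  0.224] 18.55 Fz expected if not lifted -5.313107338150843
```

Call:
carry_out(
  commands=[
    [0,0,0.06,0],
    [0,0,0.12,0],
    [0,0,0.18,0],
    [0,0,0.24,0],
    [0,0,0.3,0],
    [0,0,0.36,0],
    [0,0,0.4,0],
    [0,0,0.4,0],
    [0,0,0.4,0],
    [0,0,0.4,0],
  ],
)

```text
t: 19.8
eef_pos: [0.5437, -0.1686, 0.2434]
ee_rot: [3.142, -0.0, 3.069]
force: [-0.4, 0.5, -7.3]
width: 0.0257
gripper_force: 44.8
```

```bash
python3 f.py
```

```text
[-0.137  0.122 -6.799  0.042  0.222 -0.022 44.809] [ 0.544 -0.169  0.244] 20.2 Fz expected if not lifted -6.912669844657101
```

Not lifted yet; I'll take another step.

Call:
carry_out(
  commands=[
    [0,0,0.06,0],
    [0,0,0.12,0],
    [0,0,0.18,0],
    [0,0,0.24,0],
    [0,0,0.3,0],
    [0,0,0.36,0],
    [0,0,0.4,0],
    [0,0,0.4,0],
    [0,0,0.4,0],
    [0,0,0.4,0],
  ],
)

```text
t: 21.45
eef_pos: [0.5436, -0.1686, 0.2634]
ee_rot: [3.142, -0.0, 3.069]
force: [0.4, -0.0, -8.7]
width: 0.0257
gripper_force: 44.8
```

```bash
python3 f.py
```

```text
[-0.877  0.512 -8.382  0.065  0.272 -0.006 44.809] [ 0.544 -0.169  0.264] 21.85 Fz expected if not lifted -8.511985435806785
```

Call:
carry_out(
  commands=[
    [0,0,0.06,0],
    [0,0,0.12,0],
    [0,0,0.18,0],
    [0,0,0.24,0],
    [0,0,0.3,0],
    [0,0,0.36,0],
    [0,0,0.4,0],
    [0,0,0.4,0],
    [0,0,0.4,0],
    [0,0,0.4,0],
  ],
)

```text
t: 23.1
eef_pos: [0.5436, -0.1686, 0.2834]
ee_rot: [3.142, -0.0, 3.069]
force: [-0.2, -0.1, -9.4]
width: 0.0257
gripper_force: 44.8
```

```bash
python3 f.py
```

```text
[ 0.095 -0.007 -9.329 -0.023  0.045 -0.01  44.809] [ 0.544 -0.169  0.284] 23.5 Fz expected if not lifted -10.114222604446034
```

The force has levelled off at about 7.0 N over tare, so the tray is up roughly 8 mm. I'm raising another 11 mm and checking with the camera.

Call:
carry_out(
  commands=[
    [0,0,0.05,0],
    [0,0,0.1,0],
    [0,0,0.15,0],
    [0,0,0.2,0],
    [0,0,0.22,0],
    [0,0,0.22,0],
    [0,0,0.22,0],
    [0,0,0.22,0],
    [0,0,0.22,0],
    [0,0,0.22,0],
  ],
)

```text
t: 24.75
eef_pos: [0.5437, -0.1686, 0.2945]
ee_rot: [3.142, -0.0, 3.069]
force: [-0.1, 0.1, -9.5]
width: 0.0255
gripper_force: 44.8
```

```bash
python3 f.py; ls pics; python3 - <<'E'
import cv2,numpy as np,glob
L=sorted(glob.glob("pics/s_*.png"))
c=[cv2.resize(cv2.imread(f)[215:275,320:410],(400,267),interpolation=cv2.INTER_CUBIC) for f in(L[2],L[-1])]
cv2.imwrite("pics/c6.png",cv2.convertScaleAbs(np.hstack(c),alpha=1.5))
E
```

```text
[ 0.171  0.083 -9.727 -0.003  0.035  0.005 44.809] [ 0.544 -0.169  0.295] 25.15 Fz expected if not lifted -10.993590123160415
both.png
c2.png
c3.png
c4.png
c5.png
crop.png
s_1855.png
s_2020.png
s_2185.png
s_2350.png
s_2515.png
side0.png
top0.png
```

View pics/c6.png

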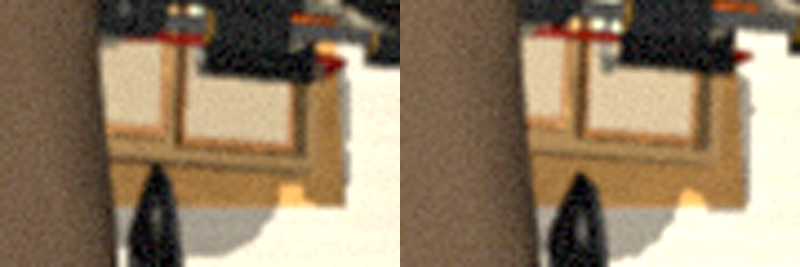

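The left half (before lift-off) and the right half (now) show the tray rim moved about 1 px up and 1 px right relative to the pad edge at (345,205). That fits a lift of about 17 mm, level and without drag, so I'll hold still.

Call:
carry_out(
  commands=[
    [0,0,0,0],
    [0,0,0,0],
    [0,0,0,0],
    [0,0,0,0],
    [0,0,0,0],
    [0,0,0,0],
    [0,0,0,0],
    [0,0,0,0],
    [0,0,0,0],
    [0,0,0,0],
  ],
)

```text
t: 26.4
eef_pos: [0.5437, -0.1686, 0.2946]
ee_rot: [-3.142, 0.0, 3.069]
force: [-0.5, 0.3, -9.3]
width: 0.026
gripper_force: 44.8
```

```bash
sed -i 's/range(8)/range(20)/' f.py; python3 f.py
```

```text
[ 0.016 -0.158 -9.714 -0.01   0.035  0.008 44.809] [ 0.544 -0.169  0.295] 27.4 Fz expected if not lifted -10.99406016764688
```

Weight reads about 0.75 kg and clearance about 15 mm. I'm raising 4 mm for margin and holding two more seconds.

Call:
carry_out(
  commands=[
    [0,0,0.04,0],
    [0,0,0.08,0],
    [0,0,0.08,0],
    [0,0,0.08,0],
    [0,0,0.08,0],
    [0,0,0.08,0],
    [0,0,0.08,0],
    [0,0,0.08,0],
    [0,0,0.08,0],
    [0,0,0.08,0],
  ],
)

```text
t: 28.65
eef_pos: [0.5436, -0.1686, 0.2985]
ee_rot: [-3.142, -0.0, 3.069]
force: [-0.9, -0.7, -9.8]
width: 0.0261
gripper_force: 44.8
```

Call:
carry_out(
  commands=[
    [0,0,0,0],
    [0,0,0,0],
    [0,0,0,0],
    [0,0,0,0],
    [0,0,0,0],
    [0,0,0,0],
    [0,0,0,0],
    [0,0,0,0],
    [0,0,0,0],
    [0,0,0,0],
  ],
)

```text
t: 29.9
eef_pos: [0.5437, -0.1686, 0.2986]
ee_rot: [3.142, -0.0, 3.069]
force: [-1.1, -0.4, -8.7]
width: 0.0259
gripper_force: 44.8
```

Call:
carry_out(
  commands=[
    [0,0,-0.04,0],
    [0,0,-0.1,0],
    [0,0,-0.16,0],
    [0,0,-0.22,0],
    [0,0,-0.28,0],
    [0,0,-0.34,0],
    [0,0,-0.4,0],
    [0,0,-0.46,0],
    [0,0,-0.52,0],
    [0,0,-0.6,0],
  ],
)

```text
t: 31.15
eef_pos: [0.5437, -0.1686, 0.2685]
ee_rot: [3.142, 0.0, 3.069]
force: [0.2, 0.5, -8.7]
width: 0.0259
gripper_force: 44.8
```

Call:
carry_out(
  commands=[
    [0,0,-0.15,0],
    [0,0,-0.3,0],
    [0,0,-0.45,0],
    [0,0,-0.6,0],
    [0,0,-0.75,0],
    [0,0,-0.9,0],
    [0,0,-1.0,0],
    [0,0,-1.1,0],
    [0,0,-1.2,0],
    [0,0,-1.3,0],
  ],
)

```text
t: 32.4
eef_pos: [0.5438, -0.1686, 0.2035]
ee_rot: [-3.142, 0.001, 3.069]
force: [-0.6, -0.2, -3.0]
width: 0.0257
gripper_force: 44.8
```

Call:
carry_out(
  commands=[
    [0,0,-0.1,0],
    [0,0,-0.2,0],
    [0,0,-0.3,0],
    [0,0,-0.4,0],
    [0,0,-0.5,0],
    [0,0,-0.6,0],
    [0,0,-0.7,0],
    [0,0,-0.8,0],
    [0,0,-0.8,0],
    [0,0,-0.8,0],
  ],
)

```text
t: 33.65
eef_pos: [0.5438, -0.1686, 0.1637]
ee_rot: [-3.141, 0.0, 3.069]
force: [-0.4, -0.2, -2.1]
width: 0.0257
gripper_force: 44.8
```

Call:
carry_out(
  commands=[
    [-0.1,0.01,0,0],
    [-0.2,0.01,0,0],
    [-0.3,0.02,0,0],
    [-0.4,0.03,0,0],
    [-0.5,0.04,0,0],
    [-0.6,0.04,0,0],
    [-0.7,0.05,0,0],
    [-0.8,0.06,0,0],
    [-0.9,0.07,0,0],
    [-0.9,0.07,0,0],
  ],
)

```text
t: 34.9
eef_pos: [0.4983, -0.165, 0.1636]
ee_rot: [3.142, 0.0, 3.069]
force: [0.8, -0.7, -1.8]
width: 0.0259
gripper_force: 44.8
```

Call:
carry_out(
  commands=[
    [0,0,0.1,0],
    [0,0,0.2,0],
    [0,0,0.3,0],
    [0,0,0.4,0],
    [0,0,0.6,0],
    [0,0,0.8,0],
    [0,0,1.0,0],
    [0,0,1.2,0],
    [0,0,1.3,0],
    [0,0,1.3,0],
  ],
)

```text
t: 36.15
eef_pos: [0.4988, -0.1651, 0.2289]
ee_rot: [3.142, 0.001, 3.069]
force: [0.2, 0.5, -2.4]
width: 0.0261
gripper_force: 44.8
```

Call:
carry_out(
  commands=[
    [0.1,0.3,0.1,0.1],
    [0.2,1.0,0.2,0.2],
    [0.4,1.8,0.2,0.3],
    [0.6,2.7,0.2,0.4],
    [0.8,3.6,0.2,0.5],
    [1.1,4.5,0.2,0.6],
    [1.4,5.3,0.2,0.7],
    [1.6,6.0,0.2,0.7],
    [1.7,6.5,0.2,0.7],
    [1.7,6.7,0.2,0.7],
  ],
)

```text
t: 37.4
eef_pos: [0.5836, 0.1715, 0.238]
ee_rot: [-3.141, -0.001, -3.14]
force: [0.2, -0.7, -2.5]
width: 0.0255
gripper_force: 44.8
```

```bash
python3 - <<'E'
from h import *
np.set_printoptions(precision=4,suppress=True)
S=arm.grab_frame("side");T=arm.grab_frame("top");s=arm.get_state();print(s["t"],s["eef_pos"],s["ee_rot"],s["force"])
print([(x["conf"],x["uv"],atz(T,x["uv"],0)) for x in arm.mark_of(T,"holder")])
a=cv2.resize(S["pixels"][150:270,170:270,::-1],(400,480),interpolation=cv2.INTER_CUBIC)
b=cv2.resize(T["pixels"][195:270,310:410,::-1],(400,300),interpolation=cv2.INTER_CUBIC);b=cv2.copyMakeBorder(b,0,180,0,0,0)
cv2.imwrite("pics/c7.png",np.hstack([a,b]))
E
```

```text
37.5 [0.5833 0.1707 0.2383] [-3.1413 -0.0005 -3.1402] [-0.3544 -0.9588 -2.2412]
[(0.95, [185.6, 267.6], array([0.4475, 0.2724, 0.    ])), (0.61, [227.5, 214.0], array([0.5869, 0.1698, 0.    ])), (0.59, [291.7, 293.7], array([0.3847, 0.0019, 0.    ]))]
```

View pics/c7.png

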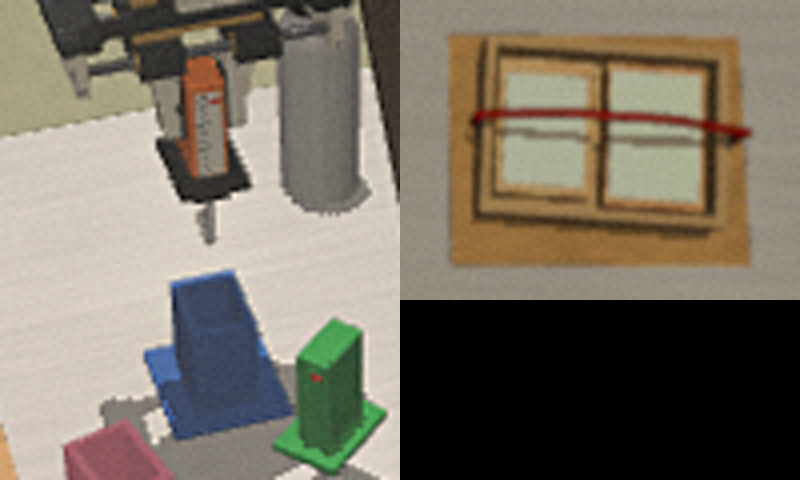

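The tray sits as before on its pad with the bail now nearly upright at crop (610,118), and the scale hangs over the empty blue sleeve. I'm lowering it in along the path it came out.

Call:
carry_out(
  commands=[
    [0,0,-0.2,0],
    [0,0,-0.5,0],
    [0,0,-0.8,0],
    [0,0,-1.1,0],
    [0,0,-1.4,0],
    [0,0,-1.6,0],
    [0,0,-1.8,0],
    [0,0,-1.9,0],
    [0,0,-2.0,0],
    [0,0,-2.1,0],
  ],
)

```text
t: 38.8
eef_pos: [0.5839, 0.1701, 0.1336]
ee_rot: [3.141, 0.001, -3.141]
force: [-0.8, -0.6, -2.3]
width: 0.026
gripper_force: 44.8
```

Call:
carry_out(
  commands=[
    [0,0,-0.05,0],
    [0,0,-0.1,0],
    [0,0,-0.15,0],
    [0,0,-0.2,0],
    [0,0,-0.23,0],
    [0,0,-0.26,0],
    [0,0,-0.29,0],
    [0,0,-0.31,0],
    [0,0,-0.31,0],
    [0,0,-0.31,0],
  ],
)

```text
t: 40.05
eef_pos: [0.5837, 0.17, 0.1181]
ee_rot: [3.142, 0.0, -3.141]
force: [0.2, 0.5, -2.4]
width: 0.0258
gripper_force: 44.8
```

```bash
sed -i 's/range(20)/range(6)/' f.py; python3 f.py
```

```text
[-0.088 -0.309 -2.377 -0.011 -0.023  0.005 44.809] [0.584 0.17  0.118] 40.35 Fz expected if not lifted 3.121779147571496
```

Call:
carry_out(
  commands=[
    [0,0,-0.01,0],
    [0,0,-0.02,0],
    [0,0,-0.03,0],
    [0,0,-0.035,0],
    [0,0,-0.035,0],
    [0,0,-0.035,0],
    [0,0,-0.035,0],
    [0,0,-0.035,0],
    [0,0,-0.035,0],
    [0,0,-0.035,0],
  ],
)

```text
t: 41.6
eef_pos: [0.5837, 0.1699, 0.1165]
ee_rot: [3.142, 0.0, -3.141]
force: [-3.4, -1.3, 4.3]
width: 0.0256
gripper_force: 44.8
```

```bash
python3 f.py
```

```text
[-3.228 -0.526  4.652 -0.191  1.076  0.02  44.809] [0.584 0.17  0.117] 41.9 Fz expected if not lifted 3.249505496032389
```

Seated. I'll release and retreat upward.

Call:
carry_out(
  commands=[
    [0,0,0,0],
    [0,0,0,0],
    [0,0,0,0],
    [0,0,0,0],
    [0,0,0,0],
    [0,0,0,0],
    [0,0,0,0],
    [0,0,0,0],
    [0,0,0,0],
    [0,0,0,0],
  ],
  claw=0,
)

```text
t: 43.15
eef_pos: [0.5837, 0.1699, 0.1163]
ee_rot: [-3.142, 0.0, -3.141]
force: [0.5, -0.2, 0.2]
width: 0.0873
gripper_force: 0.0
```

Call:
carry_out(
  commands=[
    [0,0,0.2,0],
    [0,0,0.5,0],
    [0,0,0.9,0],
    [0,0,1.4,0],
    [0,0,1.9,0],
    [0,0,2.4,0],
    [0,0,2.8,0],
    [0,0,3,0],
    [0,0,3,0],
    [0,0,3,0],
  ],
)

```text
t: 44.4
eef_pos: [0.5832, 0.1698, 0.2655]
ee_rot: [-3.141, -0.001, -3.141]
force: [-0.1, 0.5, 0.2]
width: 0.0875
gripper_force: 0.0
```

```bash
python3 - <<'E'
from h import *
S=arm.grab_frame("side");T=arm.grab_frame("top");s=arm.get_state();print(s["t"],s["eef_pos"],s["width"],s["force"])
a=cv2.resize(S["pixels"][170:270,180:280,::-1],(400,400),interpolation=cv2.INTER_CUBIC)
b=cv2.resize(T["pixels"][170:280,180:400,::-1],(400,200),interpolation=cv2.INTER_CUBIC);b=cv2.copyMakeBorder(b,0,200,0,0,0)
cv2.imwrite("pics/c8.png",np.hstack([a,b]))
E
```

```text
44.5 [0.58329153 0.16973433 0.26537484] 0.08777297979589314 [ 0.58675278 -0.23216154 -0.40712054]
```

View pics/c8.png

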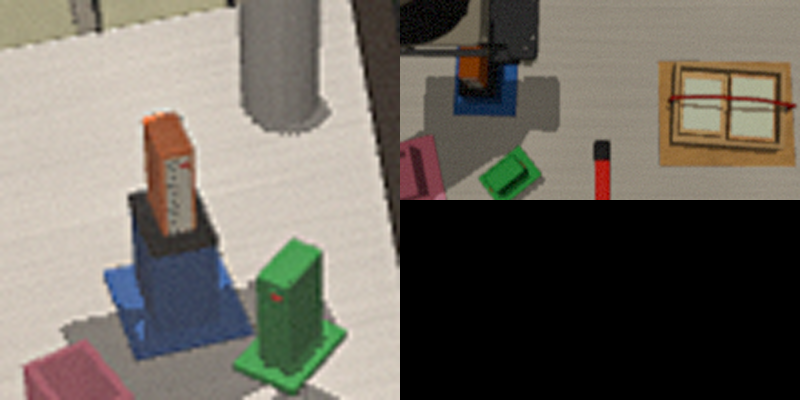

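The scale is upright with its flange on the blue rim at crop (175,225), the tray is on its pad at (727,105), and the gripper is clear.

```bash
python3 -c "
from station import arm
print(arm.job_done())"
```

```text
the job is handed in; nothing more can be done
None
```

The tray weighed about 0.75 kg, held still with roughly 15–19 mm of air under it (estimated from the spring force); it is back on its pad, the scale is back in the blue holder, and the job was handed in at about 45 s.

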